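# Clamp the bone blank in the planing jig

### The arm

A 7-joint arm with a two-finger parallel gripper is mounted at the origin on the work surface. World frame = base frame: x ahead of the robot, y to its left, z up, the work surface at z = 0. Lengths are in m, angles in rad, forces in N, time in s.
With the tool pointing down it reaches from about 0.425 to 0.875 m from the base axis. Payload 4.7 kg.
Tool frame: the origin (TCP) lies where the fingers leave the gripper's body, on its centre line; the fingertips stand 70 mm ahead of it and the grasp point (between the pads) lies 51 mm ahead of it; z points along the fingers, y is the line along which they close (so a half turn about z gives the same grasp; the last joint's range is limited). The gripper opens to 87 mm and grips with 3 to 60 N. Pads are 19 mm wide; open, the fingers measure 117 mm over their backs; the gripper's body (75 mm by 190 mm) begins 51 mm behind the grasp point.
Start: joints at [1.341, 0.321, -0.07, 1.45, 0.023, 1.371, -0.057], TCP at [0.157, -0.631, 0.292] pointing down, gripper open.
Joint ranges: [-2.86, 2.86], [-0.3, 2.09], [-1.38, 1.24], [0.06, 2.45], [-1.56, 4.7], [0.09, 2.05], [-2.69, 2.69]. Speed limits (rad/s): [2.57, 2.57, 3.14, 3.14, 3.14, 3.14, 3.14].

### API

Orientations are given as a rotation vector (axis times angle).
In Python, from bench import get_state, get_image, get_calibration, close_job gives the robot as it stands.
- The arm moves only by the tool send_rows, never from a script. Its argument "rows" is a list of rows, each an object of numbers: "hand": the finger opening in mm, from 0 to 87; "x", "y", "z": the shift along the world's x, y, z in mm; "roll": the turn about the world's z in degrees. A call has 1 to 10 rows; each row shifts and turns the commanded pose from where the row before left it; what a row does not reach is not made up. A row lasts 1/10 s, in which the tool goes at most 50 mm and 8.59 degrees, less where a joint would pass 70% of its speed; a pose out of reach is approached as far as the arm can. A call is refused whole if a number of a shift passes 50 or a number of a turn 8.59, either way. A call with a gripper value outside its range is refused whole. The fingers move at their own pace and stop on an object; "force" is the grip in N (left out, the last holds). Time passes only in rows, so rows that do not move let the fingers close. It gives the time, the measured TCP pose, the force, the opening and the grip force at its end, in the units of the state.
- get_state(): the state, without advancing time (a new reading comes with each control period).
- get_image(name): name is "side" or "top" or "wrist"; returns the picture (420x560x3 uint8, blue, green, red); there is no depth.
- get_calibration(name): a dict with "mtx" (3x3 intrinsics, pixels), "world_from_camera" (4x4, takes a point from camera to world coordinates). Camera axes: x right, y down, z forward; pixel columns grow to the right and rows downward; lengths in m; the calibration is good to about 2 mm. A picture is of the moment at which its call begins: read the wrist's pose just before it. get_calibration takes no time and is no camera call; for the wrist camera it gives the pose at the moment of the call.
- close_job(): hands the job in; it is judged then, once.
The state is a dict: "time": time; "joint_positions": joint angles; "qd": joint speeds; "joint_torque": joint torques, N m; "position": TCP position; "tool_rot": TCP orientation; "ft_force": force on the tool from outside, world axes, zero at the start; "torque": the same for the moment, N m; "grip_width": opening from 0.0 (shut) to 1.0 (fully open); "grip_force": force on a finger pad.
Only numpy, scipy, OpenCV 4.12 (cv2) and the standard library are available. Lean on these libraries where they do the work, as an engineer would, in place of code of your own. Each camera call takes 0.05 s, during which the arm holds its last target. There are 200 camera calls.

### The job

Push the bone block that lies in the planing jig fully home against the end stop with a fingertip, and then, pushing on the cam's lever arm with one finger, turn it round until the cam clamps the block tight and square against the fence. Do not pick anything up, and leave the spare block, the tin and the awl where they lie.

Things in the scene. Friction and masses are not known exactly. Their poses are not given: they have to be found in the camera images.
- jig: Wooden planing jig fixed to the bench: flat bed 150 (its x) x 250 (its y) x 18 mm thick, origin at the centre of its underside, z up. On it stand two maple strips 20 mm high: the fence along the +x edge (inner face at x = +45 mm) and the end stop across the +y end (inner face at y = +85 mm, from x = -23 to +45 mm). Cam pivot at x = -13.7, y = +45 mm.
- seat (a point): Where the underside centre of the bone block belongs when fully home in the corner of fence and end stop, on the bed, 18 mm above the bench. Fixed to the jig, same axes: +x points into the fence, +y into the end stop.
- bone_block: Cream bone block to be clamped, loose on the jig's bed: 32 (x) x 70 (y) x 24 mm high, about 100 g, origin at the centre of its underside. It starts 70 to 95 mm short of the end stop, 6 to 14 mm off the fence, slightly skewed, clear of the cam.
- cam_lever: Dark wooden cam and lever in one piece on a vertical bolt in the jig's bed. Origin on the pivot axis, 21 mm above the bench; its x axis points along the lever. Cam: disc of radius 22 mm, 18 mm thick, centre 6 mm off the pivot. Lever: 16 mm wide, from 23 to 37 mm above the bench, reaching 100 mm from the pivot, round end of radius 10 mm. It turns about z and stays where it is left.
- cam_pivot (a point): The pivot axis at bed height, fixed to the jig. Lever directions, counterclockwise from above from the jig's +x: 165 to 194 degrees at the start (slack); at about 263 with the block on the fence the cam first touches it; 291 is the end of travel, full grip. Turning counterclockwise grips; it also rubs the block towards the end stop, and the grip stays when let go.
- lever_end (a point): Point on the lever's centre line, 85 mm from the pivot, 30 mm above the bench. Pushing square to the lever here takes about 1 N while the cam is slack, 4 N at 269 degrees (block gripped by about 25 N), 9 N at 282 degrees and up to about 15 N at the end of travel (about 100 N).
- spare_block: A second bone block like the first, lying on the bench to the left. Leave it alone.
- copper_tin: Dented copper tool tin 79 x 119 x 49 mm high on the bench to the right, origin at the centre of its underside. Leave it alone.
- awl: Awl with a cherry handle and brass ferrule, 158 mm long, 24 mm thick, lying on the bench beyond the tin, to the right. Leave it alone.
There are look-alikes about, which are no part of the job. Leave any green or purple look-alike of the bone_block alone.

How it is judged:
By the outcome, as a careful person would: the job done as asked, in the order asked, and still so for the second after the job is handed in, with the robot touching nothing.
It also fails if it takes over 58 s, if anything falls off the work surface, if the arm or the gripper's body presses on something with over 40 N, if the wrist force passes 120 N, or if a joint passes its speed limit or range.

## Working session

There is one attempt and no reset: what is moved stays moved. The work goes in short steps, Python scripts to look and compute and a tool call to move; the robot and the scene stay as the last step left them, time stands still between calls to the robot, and variables do not carry over. Pictures are saved under pics/ and viewed, at most 10 in all, crops included, and the job is handed in when it is done.

Besides the shell and the picture viewer there is one more tool, called after "Request:" by a JSON object that holds its "method" and its "body". send_rows: Moves the arm, as the interface text tells. Its arguments: {"type":"object","properties":{"rows":{"type":"array","items":{"type":"object","properties":{"hand":{"type":"number"},"x":{"type":"number"},"y":{"type":"number"},"z":{"type":"number"},"roll":{"type":"number"}}}},"force":{"type":"number"}},"required":["rows"]}

```bash
mkdir -p pics; ls
python3 - <<'E'
from bench import *
import cv2
for n in ("top","side"):
    im=get_image(n); cv2.imwrite(f"pics/{n}0.png",im)
    c=get_calibration(n); print(n,c["mtx"].tolist(),c["world_from_camera"].round(4).tolist() if hasattr(c["world_from_camera"],'round') else c["world_from_camera"])
s=get_state(); print(s)
E
```

```text
pics
top [[453.48822526842537, 0.0, 286.5693797236345], [0.0, 453.48822526842537, 207.6814104507973], [0.0, 0.0, 1.0]] [[-0.0015, -0.9966, 0.082, 0.4991], [-1.0, 0.0008, -0.0082, -0.0117], [0.0081, -0.082, -0.9966, 1.1876], [0.0, 0.0, 0.0, 1.0]]
side [[487.3193720578594, 0.0, 278.0527292495671], [0.0, 487.3193720578594, 210.2429239475189], [0.0, 0.0, 1.0]] [[-0.9502, -0.1781, 0.2559, 0.3074], [-0.3109, 0.4785, -0.8212, 0.8482], [0.0238, -0.8598, -0.51, 0.5995], [0.0, 0.0, 0.0, 1.0]]
{'time': 0.1, 'joint_positions': array([ 1.3410853 ,  0.32174461, -0.07007664,  1.45153393,  0.02261758,
        1.37081935, -0.05687111]), 'qd': array([-1.59179343e-03, -1.00770142e-03,  5.20287140e-04, -3.21810279e-03,
        9.97253042e-05, -3.09619634e-04,  2.63442606e-04]), 'joint_torque': array([ 4.25041480e-05, -4.92567515e+01, -4.05664165e-01, -3.13397563e+01,
       -6.42011594e-02,  3.94302537e-02,  5.25258838e-05]), 'position': array([ 0.15677068, -0.63042557,  0.29128308]), 'tool_rot': array([-3.11659209e+00, -3.81905556e-01,  5.03883857e-04]), 'ft_force': array([ 0.36271349, -0.21542915, -0.42381637]), 'torque': array([-0.0160893 , -0.04507399, -0.02026228]), 'grip_force': 0.0, 'grip_width': 1.000443172912627}
```

View pics/top0.png

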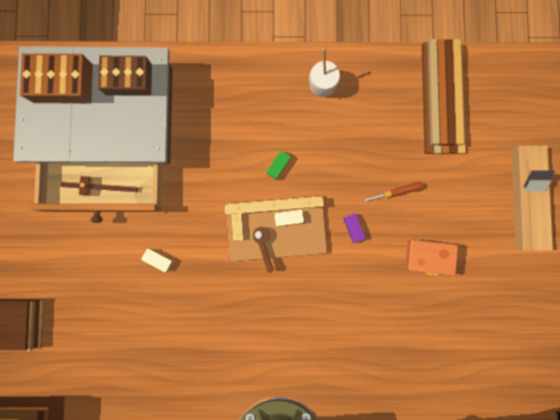

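View pics/side0.png

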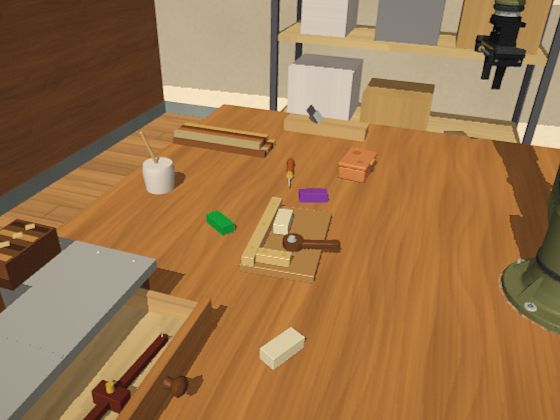

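The top view shows the jig at about (228-328, 198-260), with its fence along the upper edge and its end stop on the left. The block is at (289,217), and the cam pivot at (260,236) has its lever pointing to (270,268). So the jig axes are roughly the world axes.

```bash
cat > h.py <<'E'
import numpy as np, cv2
from bench import *
def ray(cal,uv,z):
    K=np.array(cal["mtx"]);T=np.array(cal["world_from_camera"])
    uv=np.atleast_2d(np.array(uv,float))
    d=np.c_[uv,np.ones(len(uv))]@np.linalg.inv(K).T@T[:3,:3].T
    return T[:3,3]+d*((z-T[2,3])/d[:,2])[:,None]
def proj(cal,p):
    K=np.array(cal["mtx"]);T=np.array(cal["world_from_camera"])
    q=(np.atleast_2d(p)-T[:3,3])@T[:3,:3]@K.T
    return q[:,:2]/q[:,2:]
E
python3 - <<'E'
from h import *
im=cv2.imread("pics/top0.png");cal=get_calibration("top")
x0,y0,w,h=215,185,125,95
cr=cv2.resize(im[y0:y0+h,x0:x0+w],None,fx=6,fy=6,interpolation=cv2.INTER_CUBIC)
cv2.imwrite("pics/crop0.png",cr)
hsv=cv2.cvtColor(im,cv2.COLOR_BGR2HSV)
for n,p in dict(fence=(290,203),stop=(237,225),block=(289,217),bed=(300,240),wood=(300,290),lever=(266,255)).items(): print(n,hsv[p[1],p[0]])
E
```

```text
fence [ 20 119 241]
stop [ 21 120 241]
block [ 25  54 250]
bed [ 15 150 209]
wood [ 13 180 194]
lever [ 12 158 123]
```

View pics/crop0.png

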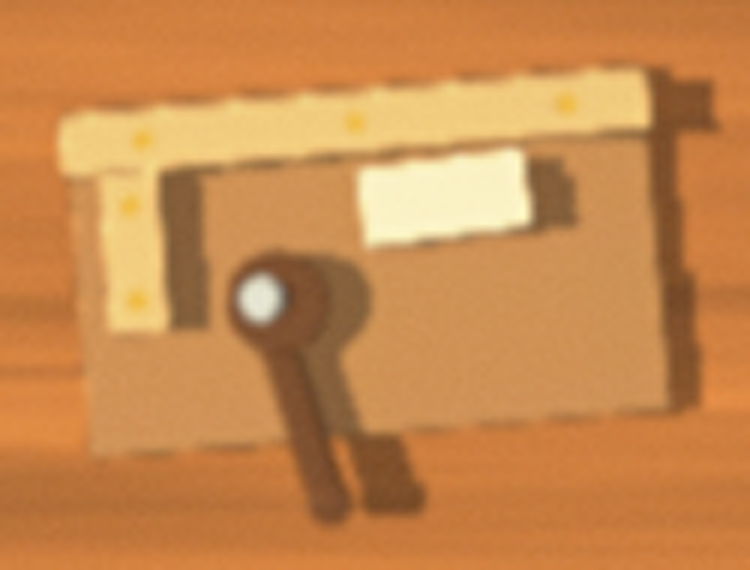

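The crop shows the fence's outer edge from (60,118) to (645,66), the stop's inner edge near x=160, and the block corners at (358,170), (525,148), (532,225) and (366,247). The pivot bolt is at (261,297), the lever tip centre at (330,508), and the bed's near corners at (95,455) and (668,408).

Run:
```python
from h import *
im=cv2.imread("pics/top0.png");cal=get_calibration("top")
def W(c,z): return ray(cal,[((a+.5)/6-.5+215,(b+.5)/6-.5+185) for a,b in c],z)[:,:2]*1000
np.set_printoptions(precision=1,suppress=True)
f=W([(60,118),(645,66),(652,130),(60,176)],.038); b=W([(95,455),(668,408)],.018)
st=W([(160,175),(168,330),(108,332)],.038)
bl=W([(358,170),(525,148),(532,225),(366,247)],.042)
print("fence",f,"\nbed",b,"\nstop",st,"\nblock",bl,bl.mean(0))
print("bolt",W([(261,297)],.045),"tip",W([(330,508)],.037))
# subpixel block
hsv=cv2.cvtColor(im,cv2.COLOR_BGR2HSV)
m=cv2.inRange(hsv,(15,20,200),(35,88,255)); m[:, :215]=0;m[:,340:]=0;m[:185]=0;m[229:]=0
big=cv2.resize(m,None,fx=4,fy=4,interpolation=cv2.INTER_LINEAR)>127
cs=max(cv2.findContours(big.astype(np.uint8),0,1)[0],key=cv2.contourArea)
box=cv2.boxPoints(cv2.minAreaRect(cs)); B=ray(cal,(box+.5)/4-.5,.042)[:,:2]*1000
print("blk",B,B.mean(0))
# fence line fits: for each column in maple mask, top & bottom edge
m=cv2.inRange(hsv,(15,85,222),(30,150,255)).astype(np.float32)
g=cv2.resize(m,None,fx=4,fy=4,interpolation=cv2.INTER_LINEAR)>127
T=[];Bt=[]
for u in range(250*4,320*4,4):
    r=np.flatnonzero(g[190*4:212*4,u])
    if len(r): T.append((u,r[0]+760)); Bt.append((u,r[-1]+761))
for n,P in(("outer",T),("inner",Bt)):
    p=ray(cal,(np.array(P)+.5)/4-.5,.038)*1000
    k=np.polyfit(p[:,1],p[:,0],1); print(n,"x=%.4f*y+%.2f"%tuple(k),np.degrees(np.arctan(k[0])),np.std(p[:,0]-np.polyval(k,p[:,1])))
C=[]
for v in range(216*4,236*4,4):
    r=np.flatnonzero(g[v,225*4:250*4]); C.append((r[-1]+901,v))
p=ray(cal,(np.array(C)+.5)/4-.5,.038)*1000
k=np.polyfit(p[:,0],p[:,1],1);print("stop y=%.4f*x+%.2f"%tuple(k),np.std(p[:,1]-np.polyval(k,p[:,0])))
```

```text
fence [[ 602.6  136.4]
 [ 624.6 -111.8]
 [ 597.3 -114.5]
 [ 578.   136.2]] 
bed [[ 460.   122.7]
 [ 479.6 -122.2]] 
stop [[578.4  93.9]
 [512.9  90.1]
 [512.1 115.4]] 
block [[580.1  10.1]
 [589.4 -60.4]
 [556.8 -63.2]
 [547.6   6.7]] [568.5 -26.7]
bolt [[526.6  50.7]] tip [[438.3  21.8]]
blk [[580.5  11.3]
 [589.8 -58.9]
 [556.8 -63.1]
 [547.5   6.9]] [568.7 -26. ]
outer x=-0.0823*y+614.17 -4.703939590264761 1.0837473692202344
inner x=-0.0782*y+589.26 -4.471981116048325 2.504949342086808
stop y=0.0761*x+51.92 0.6291392651785153
```

Fitted jig: origin about (543.7, 6.8) mm, yaw 4.6°. That predicts the pivot at (526.2, 50.3), and the bolt measures (526.6, 50.7), so the two agree. In jig axes the block is at (22, -35), about 85 mm short of the stop and 7 mm off the fence. The lever is at about 193.5°. All of these fall within the stated ranges, so I start moving.

Request:
{"method": "send_rows", "body": {"rows": [{"hand": 0,"x": 25,"y": 24,"roll": 8.06},{"hand": 0,"x": 25,"y": 24,"roll": 8.06},{"hand": 0,"x": 25,"y": 24,"roll": 8.06},{"hand": 0,"x": 25,"y": 24,"roll": 8.06},{"hand": 0,"x": 25,"y": 24,"roll": 8.06},{"hand": 0,"x": 25,"y": 24,"roll": 8.06},{"hand": 0,"x": 25,"y": 24,"roll": 8.06},{"hand": 0,"x": 25,"y": 24,"roll": 8.06},{"hand": 0,"x": 25,"y": 24,"roll": 8.06},{"hand": 0,"x": 25,"y": 24,"roll": 8.06}], "force": 20}}

```text
schema error: expected keys hand, x, y, z, roll
```

Request:
{"method": "send_rows", "body": {"rows": [{"x": 11.5,"y": 36},{"x": 11.5,"y": 36},{"x": 11.5,"y": 36},{"x": 11.5,"y": 36},{"x": 11.5,"y": 36},{"x": 11.5,"y": 36},{"x": 11.5,"y": 36},{"x": 11.5,"y": 36},{"x": 11.5,"y": 36},{"x": 11.5,"y": 36}]}}

```text
schema error: expected keys hand, x, y, z, roll
```

Request:
{"method": "send_rows", "body": {"rows": [{"x": 0},{"x": 0}]}}

```text
schema error: expected keys hand, x, y, z, roll
```

Run:
```python
from h import *
cal=get_calibration("wrist");im=get_image("wrist");cv2.imwrite("pics/w1.png",im)
np.savez("pics/w1.npz",mtx=cal["mtx"],T=cal["world_from_camera"])
s=get_state();print(s["time"],s["position"],s["tool_rot"],s["ft_force"],s["joint_positions"],s["grip_width"])
```

```text
0.15 [ 0.15678176 -0.63046329  0.29140892] [-3.11679788e+00 -3.81879505e-01  4.40414604e-04] [0.44487555 0.41413167 0.63998711] [ 1.3410934   0.32164419 -0.07008141  1.4514133   0.02260715  1.37083516
 -0.05689518] 0.9961378257482779
```

View pics/w1.png

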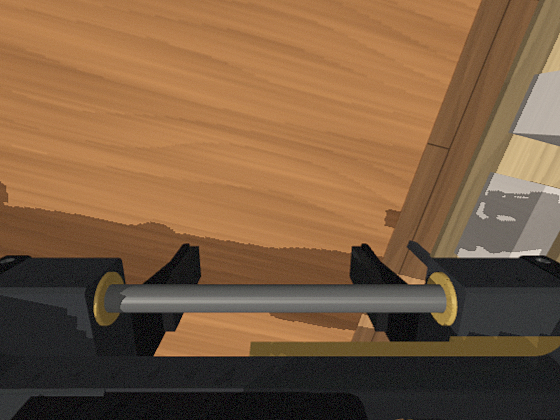

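The calls were refused because each row needs all five keys. The arm has not moved, and this wrist picture shows only bench and the open fingers. I'll resend with full rows.

Request:
{"method": "send_rows", "body": {"rows": [{"hand": 0,"x": 25,"y": 24,"z": 0,"roll": 8.06},{"hand": 0,"x": 25,"y": 24,"z": 0,"roll": 8.06},{"hand": 0,"x": 25,"y": 24,"z": 0,"roll": 8.06},{"hand": 0,"x": 25,"y": 24,"z": 0,"roll": 8.06},{"hand": 0,"x": 25,"y": 24,"z": 0,"roll": 8.06},{"hand": 0,"x": 25,"y": 24,"z": 0,"roll": 8.06},{"hand": 0,"x": 25,"y": 24,"z": 0,"roll": 8.06},{"hand": 0,"x": 25,"y": 24,"z": 0,"roll": 8.06},{"hand": 0,"x": 25,"y": 24,"z": 0,"roll": 8.06},{"hand": 0,"x": 25,"y": 24,"z": 0,"roll": 8.06}], "force": 20}}

```text
time: 1.15
position: [0.4076, -0.3896, 0.2921]
tool_rot: [-2.124, -2.314, 0.0]
ft_force: [0.2, -0.7, 0.5]
grip_width: 0.173
grip_force: 0.0
```

Request:
{"method": "send_rows", "body": {"rows": [{"hand": 0,"x": 11.5,"y": 36,"z": 0,"roll": 0},{"hand": 0,"x": 11.5,"y": 36,"z": 0,"roll": 0},{"hand": 0,"x": 11.5,"y": 36,"z": 0,"roll": 0},{"hand": 0,"x": 11.5,"y": 36,"z": 0,"roll": 0},{"hand": 0,"x": 11.5,"y": 36,"z": 0,"roll": 0},{"hand": 0,"x": 11.5,"y": 36,"z": 0,"roll": 0},{"hand": 0,"x": 11.5,"y": 36,"z": 0,"roll": 0},{"hand": 0,"x": 11.5,"y": 36,"z": 0,"roll": 0},{"hand": 0,"x": 11.5,"y": 36,"z": 0,"roll": 0},{"hand": 0,"x": 11.5,"y": 36,"z": 0,"roll": 0}]}}

```text
time: 2.15
position: [0.522, -0.0294, 0.2922]
tool_rot: [2.131, 2.308, -0.0]
ft_force: [-0.2, -0.8, -0.2]
grip_width: 0.002
grip_force: 0.0
```

Request:
{"method": "send_rows", "body": {"rows": [{"hand": 0,"x": 0,"y": 0,"z": 0,"roll": 0},{"hand": 0,"x": 0,"y": 0,"z": 0,"roll": 0}]}}

```text
time: 2.35
position: [0.5218, -0.03, 0.2921]
tool_rot: [-2.128, -2.311, 0.001]
ft_force: [0.1, -0.1, 0.3]
grip_width: 0.006
grip_force: 0.0
```

Run:
```python
from h import *
cal=get_calibration("wrist");im=get_image("wrist");cv2.imwrite("pics/w2.png",im)
np.savez("pics/w2.npz",mtx=cal["mtx"],world_from_camera=cal["world_from_camera"])
s=get_state();print(s["time"],s["position"],s["tool_rot"],s["ft_force"],s["joint_positions"],s["grip_width"])
```

```text
2.4 [ 0.52164289 -0.03141709  0.2919818 ] [-2.13126823e+00 -2.30806170e+00  1.40727067e-03] [ 0.13066513 -0.21992038 -0.19868404] [ 0.71244625  0.09664382 -0.7407943   1.74289777  0.06777603  1.32845621
  0.03725731] 0.0036045010361024604
```

View pics/w2.png

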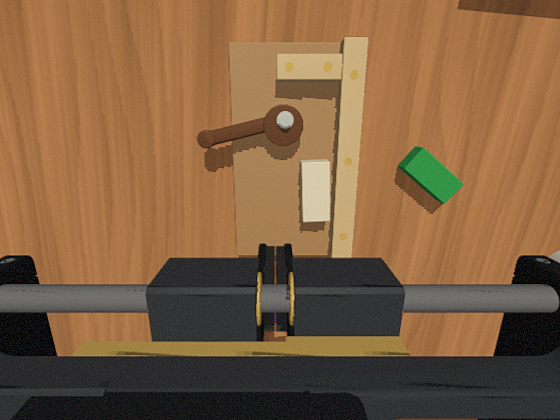

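The wrist picture shows the whole jig, with +y up. The block's top is at (302-329, 160-222), the bolt at (285,120) and the lever tip at (207,139). The fence's inner edge runs from (342,80) to (333,257), and the stop's inner edge is at row 80.

Run:
```python
from h import *
np.set_printoptions(precision=1,suppress=True)
im=cv2.imread("pics/w2.png");cal=np.load("pics/w2.npz")
W=lambda c,z:ray(cal,c,z)[:,:2]*1000
hsv=cv2.cvtColor(im,cv2.COLOR_BGR2HSV)
for p in [(315,190),(350,110),(300,62),(345,200),(280,200)]: print(p,hsv[p[1],p[0]],end=' ')
m=cv2.inRange(hsv,(10,15,190),(40,75,255)); m[:,:290]=0;m[:,335:]=0;m[:150]=0;m[232:]=0
cs=max(cv2.findContours(m,0,1)[0],key=cv2.contourArea);r=cv2.minAreaRect(cs);B=W(cv2.boxPoints(r),.042)
print("\nblock",r,B,B.mean(0),[np.linalg.norm(B[i]-B[i-1]) for i in(0,1)])
print("bolt",W([(285,120)],.045),"tip",W([(207,139)],.037),"near bed",W([(230,43),(237,256)],.018),"far bed left corner y")
print("fence outer",W([(368,38)],.038),"inner top",W([(342,80),(333,257)],.038),"stop inner",W([(278,80),(340,77)],.038),"stop outer",W([(278,54)],.038))
print("cam",np.array(cal["world_from_camera"])[:3,3])
```

```text
(315, 190) [ 21  54 214] (350, 110) [ 18  96 201] (300, 62) [ 19  95 203] (345, 200) [ 19 100 198] (280, 200) [ 16 131 170] 
block ((315.5, 190.5), (61.0, 27.0), 90.0) [[548.4   7.3]
 [578.2   9.8]
 [587.7 -60.9]
 [556.1 -63.5]] [567.6 -26.8] [np.float64(71.28509215667874), np.float64(29.91238679179571)]
bolt [[525.6  48.1]] tip [[442.  21.]] near bed [[ 460.5  121.8]
 [ 479.9 -126.2]] far bed left corner y
fence outer [[601.7 133.9]] inner top [[ 581.3   92.9]
 [ 599.7 -108.2]] stop inner [[514.8  87.3]
 [578.9  95.6]] stop outer [[512.7 111.8]]
cam [0.5 0.  0.4]
```

Request:
{"method": "send_rows", "body": {"rows": [{"hand": 0,"x": 0,"y": 0,"z": -40,"roll": 0},{"hand": 0,"x": 0,"y": 0,"z": -40,"roll": 0},{"hand": 0,"x": 0,"y": 0,"z": -40,"roll": 0},{"hand": 0,"x": 0,"y": 0,"z": -40,"roll": 0},{"hand": 0,"x": 0,"y": 0,"z": -25,"roll": 0},{"hand": 0,"x": 0,"y": 0,"z": -10,"roll": 0},{"hand": 0,"x": 0,"y": 0,"z": 0,"roll": 0}]}}

```text
time: 3.1
position: [0.5209, -0.0321, 0.0961]
tool_rot: [-2.132, -2.305, 0.003]
ft_force: [0.7, 0.2, 0.4]
grip_width: 0.002
grip_force: 0.0
```

Request:
{"method": "send_rows", "body": {"rows": [{"hand": 0,"x": 6,"y": 0.5,"z": 0,"roll": 0},{"hand": 0,"x": 6,"y": 0.5,"z": 0,"roll": 0},{"hand": 0,"x": 2,"y": 0.2,"z": 0,"roll": 0},{"hand": 0,"x": 2,"y": 0.2,"z": 0,"roll": 0},{"hand": 0,"x": 2,"y": 0.2,"z": 0,"roll": 0},{"hand": 0,"x": 0,"y": 0,"z": 0,"roll": 0}]}}

```text
time: 3.7
position: [0.5402, -0.0291, 0.0975]
tool_rot: [2.131, 2.308, 0.0]
ft_force: [0.2, 0.6, 0.3]
grip_width: 0.008
grip_force: 0.0
```

Request:
{"method": "send_rows", "body": {"rows": [{"hand": 0,"x": 1,"y": 0.1,"z": 0,"roll": 0},{"hand": 0,"x": 1,"y": 0.1,"z": 0,"roll": 0},{"hand": 0,"x": 1,"y": 0.1,"z": 0,"roll": 0},{"hand": 0,"x": 0,"y": 0,"z": 0,"roll": 0}]}}

```text
time: 4.1
position: [0.5429, -0.0289, 0.0972]
tool_rot: [-2.131, -2.308, 0.0]
ft_force: [0.4, -0.2, -0.1]
grip_width: 0.005
grip_force: 0.0
```

Request:
{"method": "send_rows", "body": {"rows": [{"hand": 0,"x": 1,"y": 0.1,"z": 0,"roll": 0},{"hand": 0,"x": 1,"y": 0.1,"z": 0,"roll": 0},{"hand": 0,"x": 0,"y": 0,"z": 0,"roll": 0}]}}

```text
time: 4.4
position: [0.5449, -0.0286, 0.0972]
tool_rot: [2.131, 2.308, 0.0]
ft_force: [-0.3, 0.5, -1.0]
grip_width: 0.006
grip_force: 0.2
```

Request:
{"method": "send_rows", "body": {"rows": [{"hand": 0,"x": 1,"y": 0.1,"z": 0,"roll": 0},{"hand": 0,"x": 1,"y": 0.1,"z": 0,"roll": 0},{"hand": 0,"x": 0,"y": 0,"z": 0,"roll": 0}]}}

```text
time: 4.7
position: [0.5471, -0.0285, 0.0973]
tool_rot: [2.131, 2.308, 0.001]
ft_force: [-1.0, -0.6, -0.1]
grip_width: 0.01
grip_force: 0.0
```

Run:
```python
from h import *
cal=get_calibration("top");im=get_image("top")
np.set_printoptions(precision=1,suppress=True)
print(get_state()["ft_force"])
hsv=cv2.cvtColor(im,cv2.COLOR_BGR2HSV)
m=cv2.inRange(hsv,(15,20,200),(35,88,255)); m[:, :215]=0;m[:,340:]=0;m[:185]=0;m[229:]=0
big=(cv2.resize(m,None,fx=4,fy=4,interpolation=cv2.INTER_LINEAR)>127).astype(np.uint8)
cs=max(cv2.findContours(big,0,1)[0],key=cv2.contourArea)
B=ray(cal,(cv2.boxPoints(cv2.minAreaRect(cs))+.5)/4-.5,.042)[:,:2]*1000;print(B,B.mean(0))
cv2.imwrite("pics/t2.png",cv2.resize(im[170:290,200:360],None,fx=5,fy=5,interpolation=cv2.INTER_CUBIC))
```

```text
[ 0.8 -0.1 -0.6]Traceback (most recent call last):
  File "<stdin>", line 8, in <module>
ValueError: max() iterable argument is empty
```

Request:
{"method": "send_rows", "body": {"rows": [{"hand": 0,"x": 1,"y": 0.1,"z": 0,"roll": 0},{"hand": 0,"x": 1,"y": 0.1,"z": 0,"roll": 0},{"hand": 0,"x": 0,"y": 0,"z": 0,"roll": 0}]}}

```text
time: 5.05
position: [0.5491, -0.0283, 0.0973]
tool_rot: [2.131, 2.308, 0.0]
ft_force: [-0.1, -0.3, -0.4]
grip_width: 0.005
grip_force: 0.2
```

Run:
```python
from h import *
cv2.imwrite("pics/w3.png",get_image("wrist")); im=get_image("side")
c=get_calibration("side"); u,v=proj(c,[.55,-.02,.04])[0].astype(int); print(u,v,get_state()["ft_force"])
a=cv2.resize(im[v-50:v+50,u-70:u+70],(560,400),interpolation=cv2.INTER_CUBIC);cv2.imwrite("pics/s3.png",a)
```

```text
290 220 [ 0.54626848  0.14835214 -0.16765001]
```

View pics/s3.png

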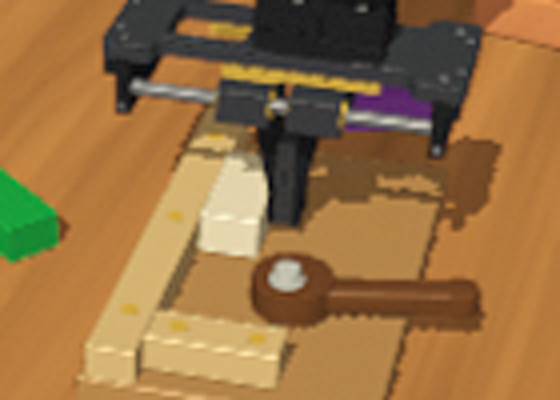

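The side view shows the narrow closed fingers at the block's near long face, with a small gap still between block and fence. I'll keep pushing.

Request:
{"method": "send_rows", "body": {"rows": [{"hand": 0,"x": 1,"y": 0.1,"z": 0,"roll": 0},{"hand": 0,"x": 1,"y": 0.1,"z": 0,"roll": 0},{"hand": 0,"x": 0,"y": 0,"z": 0,"roll": 0}]}}

```text
time: 5.45
position: [0.5501, -0.0282, 0.0971]
tool_rot: [-2.13, -2.307, 0.003]
ft_force: [-4.6, -1.5, 2.9]
grip_width: 0.004
grip_force: 2.2
```

Request:
{"method": "send_rows", "body": {"rows": [{"hand": 0,"x": 1,"y": 0.1,"z": 0,"roll": 0},{"hand": 0,"x": 1,"y": 0.1,"z": 0,"roll": 0},{"hand": 0,"x": 0,"y": 0,"z": 0,"roll": 0}]}}

```text
time: 5.75
position: [0.5504, -0.0282, 0.0968]
tool_rot: [-2.129, -2.305, 0.008]
ft_force: [-8.8, -0.0, 6.5]
grip_width: 0.003
grip_force: 4.7
```

Request:
{"method": "send_rows", "body": {"rows": [{"hand": 0,"x": 1,"y": 0.1,"z": 0,"roll": 0},{"hand": 0,"x": 0,"y": 0,"z": 0,"roll": 0}]}}

```text
time: 5.95
position: [0.5505, -0.0282, 0.0967]
tool_rot: [-2.128, -2.304, 0.011]
ft_force: [-11.2, -1.7, 8.0]
grip_width: 0.004
grip_force: 5.9
```

Request:
{"method": "send_rows", "body": {"rows": [{"hand": 0,"x": -12,"y": 0,"z": 0,"roll": 0},{"hand": 0,"x": -12,"y": 0,"z": 0,"roll": 0},{"hand": 0,"x": 0,"y": -31,"z": 0,"roll": 0},{"hand": 0,"x": 0,"y": -31,"z": 0,"roll": 0},{"hand": 0,"x": 25,"y": 0,"z": 0,"roll": 0},{"hand": 0,"x": 24,"y": 0,"z": 0,"roll": 0},{"hand": 0,"x": 0,"y": 0,"z": 0,"roll": 0}]}}

```text
time: 6.65
position: [0.5816, -0.0898, 0.098]
tool_rot: [2.13, 2.306, 0.007]
ft_force: [0.5, 0.7, -0.4]
grip_width: 0.004
grip_force: 0.0
```

Run:
```python
from h import *
np.set_printoptions(precision=1,suppress=True)
cal=get_calibration("wrist");im=get_image("wrist");cv2.imwrite("pics/w4.png",im)
print(get_state()["ft_force"],get_state()["position"]*1000)
hsv=cv2.cvtColor(im,cv2.COLOR_BGR2HSV)
m=cv2.inRange(hsv,(10,15,170),(40,78,255))
cs=max(cv2.findContours(m,0,1)[0],key=cv2.contourArea);print(cv2.boundingRect(cs))
c2=get_calibration("top");t=get_image("top");hsv=cv2.cvtColor(t,cv2.COLOR_BGR2HSV)
m=cv2.inRange(hsv,(15,20,200),(35,88,255)); m[:, :215]=0;m[:,340:]=0;m[:185]=0;m[229:]=0
for c in cv2.findContours(m,0,1)[0]: print("top",cv2.boundingRect(c),ray(c2,cv2.boxPoints(cv2.minAreaRect(c)),.042)[:,:2]*1000)
```

```text
[-0.9  0.2 -0.5] [579.8 -89.4  97.5]
(235, 77, 70, 147)
top (275, 208, 26, 15) [[588.2   9.7]
 [593.6 -54.4]
 [560.8 -57. ]
 [555.5   7. ]]
```

View pics/w4.png

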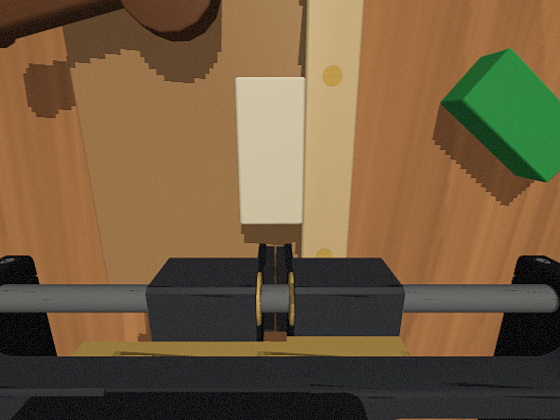

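The wrist view shows the block, top at (236-305, 78-224), lying flat along the fence with the fingertip centred behind its near end. Next I push along jig +y.

Request:
{"method": "send_rows", "body": {"rows": [{"hand": 0,"x": -0.7,"y": 9,"z": 0,"roll": 0},{"hand": 0,"x": -0.7,"y": 9,"z": 0,"roll": 0},{"hand": 0,"x": -0.7,"y": 9,"z": 0,"roll": 0},{"hand": 0,"x": -0.7,"y": 9,"z": 0,"roll": 0},{"hand": 0,"x": -0.7,"y": 9,"z": 0,"roll": 0},{"hand": 0,"x": -0.7,"y": 9,"z": 0,"roll": 0},{"hand": 0,"x": -0.7,"y": 9,"z": 0,"roll": 0},{"hand": 0,"x": -0.7,"y": 9,"z": 0,"roll": 0},{"hand": 0,"x": -0.7,"y": 9,"z": 0,"roll": 0},{"hand": 0,"x": -0.7,"y": 9,"z": 0,"roll": 0}]}}

```text
time: 7.75
position: [0.5717, 0.0007, 0.0972]
tool_rot: [2.131, 2.308, -0.001]
ft_force: [-1.0, -1.9, 0.3]
grip_width: 0.005
grip_force: 0.9
```

Request:
{"method": "send_rows", "body": {"rows": [{"hand": 0,"x": -0.2,"y": 3,"z": 0,"roll": 0},{"hand": 0,"x": -0.2,"y": 2,"z": 0,"roll": 0},{"hand": 0,"x": -0.2,"y": 2,"z": 0,"roll": 0},{"hand": 0,"x": 0,"y": 0,"z": 0,"roll": 0}]}}

```text
time: 8.15
position: [0.5715, 0.0073, 0.0974]
tool_rot: [2.131, 2.308, 0.001]
ft_force: [0.1, 0.3, 0.8]
grip_width: 0.003
grip_force: 0.2
```

Request:
{"method": "send_rows", "body": {"rows": [{"hand": 0,"x": -0.1,"y": 1.5,"z": 0,"roll": 0},{"hand": 0,"x": -0.1,"y": 1.5,"z": 0,"roll": 0},{"hand": 0,"x": 0,"y": 0,"z": 0,"roll": 0}]}}

```text
time: 8.45
position: [0.5712, 0.0105, 0.0974]
tool_rot: [2.131, 2.308, 0.001]
ft_force: [-0.0, -0.1, 0.5]
grip_width: 0.007
grip_force: 0.2
```

Request:
{"method": "send_rows", "body": {"rows": [{"hand": 0,"x": -0.1,"y": 1.5,"z": 0,"roll": 0},{"hand": 0,"x": -0.1,"y": 1.5,"z": 0,"roll": 0},{"hand": 0,"x": 0,"y": 0,"z": 0,"roll": 0}]}}

```text
time: 8.75
position: [0.5711, 0.0115, 0.0974]
tool_rot: [2.131, 2.306, -0.002]
ft_force: [0.8, -4.7, 0.8]
grip_width: 0.003
grip_force: 2.4
```

Request:
{"method": "send_rows", "body": {"rows": [{"hand": 0,"x": -0.1,"y": 1.5,"z": 0,"roll": 0},{"hand": 0,"x": -0.1,"y": 1.5,"z": 0,"roll": 0},{"hand": 0,"x": 0,"y": 0,"z": 0,"roll": 0}]}}

```text
time: 9.05
position: [0.5711, 0.0118, 0.0974]
tool_rot: [2.131, 2.302, -0.006]
ft_force: [0.1, -11.0, 0.8]
grip_width: 0.004
grip_force: 4.9
```

The block is home: the force rose at y ≈ 11.8 mm against a predicted 12.7. I back off, lift and check.

Request:
{"method": "send_rows", "body": {"rows": [{"hand": 0,"x": 0,"y": -15,"z": 0,"roll": 0},{"hand": 0,"x": 0,"y": -25,"z": 0,"roll": 0},{"hand": 0,"x": 0,"y": -30,"z": 30,"roll": 0},{"hand": 0,"x": 0,"y": 0,"z": 45,"roll": 0},{"hand": 0,"x": 0,"y": 0,"z": 45,"roll": 0},{"hand": 0,"x": 0,"y": 0,"z": 0,"roll": 0},{"hand": 0,"x": 0,"y": 0,"z": 0,"roll": 0}]}}

```text
time: 9.75
position: [0.5713, -0.0533, 0.2185]
tool_rot: [2.129, 2.307, 0.004]
ft_force: [-0.5, -0.5, -0.6]
grip_width: 0.005
grip_force: 0.0
```

Run:
```python
from h import *
np.set_printoptions(precision=1,suppress=True)
cal=get_calibration("wrist");im=get_image("wrist");cv2.imwrite("pics/w5.png",im)
np.savez("pics/w5.npz",mtx=cal["mtx"],world_from_camera=cal["world_from_camera"])
print(get_state()["ft_force"],get_state()["position"]*1000)
```

```text
[-0.6 -1.3 -0.5] [570.4 -53.4 216.9]
```

View pics/w5.png

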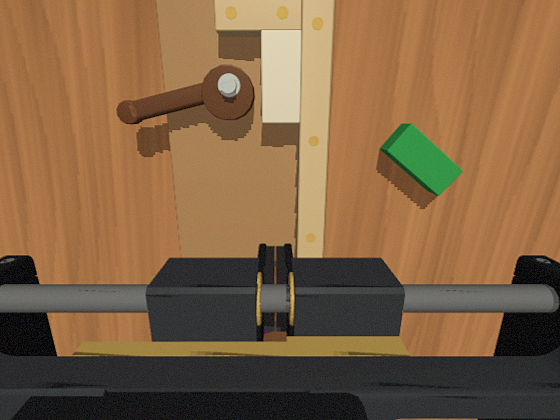

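The block now sits flush: its far end touches the stop at row 30 and its side lies on the fence at column 300. The lever still points from the bolt (229,85) to its tip (129,112). I go to the lever's +y side.

Request:
{"method": "send_rows", "body": {"rows": [{"hand": 0,"x": -25,"y": 21,"z": 0,"roll": 2.7},{"hand": 0,"x": -25,"y": 21,"z": 0,"roll": 2.7},{"hand": 0,"x": -25,"y": 21,"z": 0,"roll": 2.7},{"hand": 0,"x": -25,"y": 21,"z": 0,"roll": 2.7},{"hand": 0,"x": -25,"y": 22,"z": 0,"roll": 2.7},{"hand": 0,"x": 0,"y": 0,"z": 0,"roll": 0},{"hand": 0,"x": 0,"y": 0,"z": 0,"roll": 0}]}}

```text
time: 10.5
position: [0.4448, 0.0523, 0.2162]
tool_rot: [-1.844, -2.543, 0.002]
ft_force: [0.8, -0.5, -0.2]
grip_width: 0.005
grip_force: 0.0
```

Request:
{"method": "send_rows", "body": {"rows": [{"hand": 0,"x": 0,"y": 0,"z": -40,"roll": 0},{"hand": 0,"x": 0,"y": 0,"z": -40,"roll": 0},{"hand": 0,"x": 0,"y": 0,"z": -30,"roll": 0},{"hand": 0,"x": 0,"y": 0,"z": -12,"roll": 0},{"hand": 0,"x": 0,"y": 0,"z": 0,"roll": 0}]}}

```text
time: 11.0
position: [0.4447, 0.0519, 0.0935]
tool_rot: [-1.843, -2.538, 0.002]
ft_force: [-0.8, 0.3, 0.6]
grip_width: 0.005
grip_force: 0.0
```

```bash
cat > arc.py <<'E'
import numpy as np
P=np.array([526.2,49.8]);R=75;off=17.5
for a in np.arange(198,300,6):
    t=np.radians(a);d=np.array([np.cos(t),np.sin(t)]);n=np.array([-d[1],d[0]])
    print(a,"jig",round(a-4.6,1),(P+R*d-off*n).round(1))
E
python3 arc.py
```

```text
198 jig 193.4 [449.5  43.3]
204 jig 199.4 [450.6  35.3]
210 jig 205.4 [452.5  27.5]
216 jig 211.4 [455.2  19.9]
222 jig 217.4 [458.8  12.6]
228 jig 223.4 [463.    5.8]
234 jig 229.4 [468.   -0.6]
240 jig 235.4 [473.5  -6.4]
246 jig 241.4 [479.7 -11.6]
252 jig 247.4 [486.4 -16.1]
258 jig 253.4 [493.5 -19.9]
264 jig 259.4 [501. -23.]
270 jig 265.4 [508.7 -25.2]
276 jig 271.4 [516.6 -26.6]
282 jig 277.4 [524.7 -27.2]
288 jig 283.4 [532.7 -26.9]
294 jig 289.4 [540.7 -25.8]
```

Request:
{"method": "send_rows", "body": {"rows": [{"hand": 0,"x": 4.8,"y": -8.7,"z": 0,"roll": 0},{"hand": 0,"x": 1.1,"y": -8,"z": 0,"roll": 6},{"hand": 0,"x": 1.9,"y": -7.8,"z": 0,"roll": 6},{"hand": 0,"x": 2.7,"y": -7.6,"z": 0,"roll": 6},{"hand": 0,"x": 3.6,"y": -7.3,"z": 0,"roll": 6},{"hand": 0,"x": 4.2,"y": -6.8,"z": 0,"roll": 6},{"hand": 0,"x": 5,"y": -6.4,"z": 0,"roll": 6},{"hand": 0,"x": 0,"y": 0,"z": 0,"roll": 0}]}}

```text
time: 11.8
position: [0.4711, -0.0021, 0.097]
tool_rot: [0.971, 2.984, 0.001]
ft_force: [0.2, 0.8, -0.8]
grip_width: 0.007
grip_force: 0.0
```

Request:
{"method": "send_rows", "body": {"rows": [{"hand": 0,"x": 5.5,"y": -5.8,"z": 0,"roll": 6},{"hand": 0,"x": 6.2,"y": -5.2,"z": 0,"roll": 6},{"hand": 0,"x": 6.7,"y": -4.5,"z": 0,"roll": 6},{"hand": 0,"x": 7.1,"y": -3.8,"z": 0,"roll": 6},{"hand": 0,"x": 0,"y": 0,"z": 0,"roll": 0}]}}

```text
time: 12.3
position: [0.4959, -0.0206, 0.0963]
tool_rot: [0.332, 3.122, 0.0]
ft_force: [-0.5, -0.0, -0.6]
grip_width: 0.004
grip_force: 0.0
```

Run:
```python
from h import *
im=get_image("side"); s=get_state(); print(s["ft_force"],s["position"],s["joint_positions"])
c=get_calibration("side"); u,v=proj(c,[.53,.0,.04])[0].astype(int)
cv2.imwrite("pics/s6.png",cv2.resize(im[v-55:v+55,u-75:u+75],(600,440),interpolation=cv2.INTER_CUBIC))
```

```text
[-0.16507362  0.21317541  0.4263619 ] [ 0.49528271 -0.02016251  0.0960868 ] [ 0.81887625  0.31960616 -0.92214828  2.01151695  0.31212186  0.95465528
  1.0955793 ]
```

View pics/s6.png

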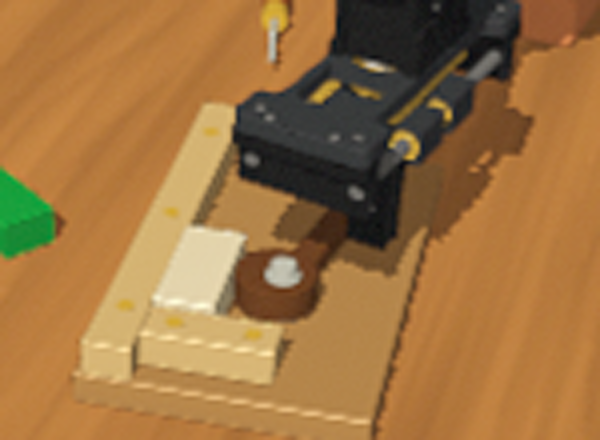

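The side view shows the block still in its corner, with the lever turned along by the finger to about 253°. I'll continue in finer steps.

Request:
{"method": "send_rows", "body": {"rows": [{"hand": 0,"x": 3.7,"y": -1.6,"z": 0,"roll": 3},{"hand": 0,"x": 3.7,"y": -1.5,"z": 0,"roll": 3},{"hand": 0,"x": 3.8,"y": -1.1,"z": 0,"roll": 3},{"hand": 0,"x": 3.8,"y": -1.1,"z": 0,"roll": 3},{"hand": 0,"x": 0,"y": 0,"z": 0,"roll": 0}]}}

```text
time: 12.85
position: [0.5085, -0.0249, 0.0954]
tool_rot: [-0.003, -3.139, 0.001]
ft_force: [-4.5, -0.4, 2.4]
grip_width: 0.005
grip_force: 2.0
```

Request:
{"method": "send_rows", "body": {"rows": [{"hand": 0,"x": 4,"y": -0.7,"z": 0,"roll": 3},{"hand": 0,"x": 4,"y": -0.7,"z": 0,"roll": 3},{"hand": 0,"x": 0,"y": 0,"z": 0,"roll": 0}]}}

```text
time: 13.15
position: [0.515, -0.0264, 0.0949]
tool_rot: [0.162, -3.131, 0.001]
ft_force: [-7.2, -0.4, 5.9]
grip_width: 0.008
grip_force: 3.8
```

Request:
{"method": "send_rows", "body": {"rows": [{"hand": 0,"x": 4,"y": -0.3,"z": 0,"roll": 3},{"hand": 0,"x": 4,"y": -0.2,"z": 0,"roll": 3},{"hand": 0,"x": 0,"y": 0,"z": 0,"roll": 0}]}}

```text
time: 13.45
position: [0.5213, -0.0274, 0.0945]
tool_rot: [0.324, -3.114, 0.002]
ft_force: [-12.0, -0.3, 8.3]
grip_width: 0.003
grip_force: 6.1
```

Request:
{"method": "send_rows", "body": {"rows": [{"hand": 0,"x": 4,"y": 0.1,"z": 0,"roll": 3},{"hand": 0,"x": 4,"y": 0.3,"z": 0,"roll": 3},{"hand": 0,"x": 0,"y": 0,"z": 0,"roll": 0}]}}

```text
time: 13.75
position: [0.5274, -0.0279, 0.0942]
tool_rot: [0.485, -3.088, 0.003]
ft_force: [-16.8, -1.4, 12.4]
grip_width: 0.007
grip_force: 8.8
```

Request:
{"method": "send_rows", "body": {"rows": [{"hand": 0,"x": 4,"y": 0.6,"z": 0,"roll": 2},{"hand": 0,"x": 4,"y": 0.8,"z": 0,"roll": 2},{"hand": 0,"x": 0,"y": 0,"z": 0,"roll": 0}]}}

```text
time: 14.05
position: [0.5344, -0.0274, 0.0937]
tool_rot: [0.59, -3.067, 0.004]
ft_force: [-18.7, -4.1, 11.6]
grip_width: 0.007
grip_force: 9.5
```

Request:
{"method": "send_rows", "body": {"rows": [{"hand": 0,"x": 3,"y": 0.9,"z": 0,"roll": 1},{"hand": 0,"x": 0,"y": 0,"z": 0,"roll": 0}]}}

```text
time: 14.25
position: [0.5359, -0.0273, 0.0935]
tool_rot: [0.615, -3.057, 0.005]
ft_force: [-23.8, -6.9, 16.5]
grip_width: 0.006
grip_force: 12.5
```

Request:
{"method": "send_rows", "body": {"rows": [{"hand": 0,"x": 2,"y": 0.7,"z": 0,"roll": 1},{"hand": 0,"x": 0,"y": 0,"z": 0,"roll": 0},{"hand": 0,"x": 0,"y": 0,"z": 0,"roll": 0}]}}

```text
time: 14.55
position: [0.5382, -0.0267, 0.0934]
tool_rot: [0.642, -3.053, 0.005]
ft_force: [-22.5, -6.3, 14.5]
grip_width: 0.005
grip_force: 11.6
```

Request:
{"method": "send_rows", "body": {"rows": [{"hand": 0,"x": 2,"y": 0.7,"z": 0,"roll": 1},{"hand": 0,"x": 0,"y": 0,"z": 0,"roll": 0},{"hand": 0,"x": 0,"y": 0,"z": 0,"roll": 0}]}}

```text
time: 14.85
position: [0.539, -0.0267, 0.0933]
tool_rot: [0.667, -3.044, 0.006]
ft_force: [-26.3, -6.2, 17.9]
grip_width: 0.007
grip_force: 13.6
```

Run:
```python
from h import *
np.set_printoptions(precision=1,suppress=True)
s=get_state(); print(s["ft_force"],s["position"]*1000,s["torque"])
c=get_calibration("top");im=get_image("top")
hsv=cv2.cvtColor(im,cv2.COLOR_BGR2HSV)
cv2.imwrite("pics/t7.png",cv2.resize(im[185:280,215:340],None,fx=6,fy=6,interpolation=cv2.INTER_CUBIC))
```

```text
[-26.3  -6.2  17.9] [539.  -26.7  93.3] [-1.6  5.6 -0.1]
```

Request:
{"method": "send_rows", "body": {"rows": [{"hand": 0,"x": 2,"y": 0.8,"z": 0,"roll": 0},{"hand": 0,"x": 0,"y": 0,"z": 0,"roll": 0},{"hand": 0,"x": 0,"y": 0,"z": 0,"roll": 0}]}}

```text
time: 15.2
position: [0.5414, -0.0259, 0.0932]
tool_rot: [0.668, -3.045, 0.007]
ft_force: [-24.2, -7.3, 15.1]
grip_width: 0.006
grip_force: 12.7
```

Run:
```python
from h import *
np.set_printoptions(precision=1,suppress=True)
s=get_state(); print(s["ft_force"],s["position"]*1000)
im=get_image("side")
c=get_calibration("side"); u,v=proj(c,[.53,.0,.04])[0].astype(int)
cv2.imwrite("pics/s8.png",cv2.resize(im[v-55:v+55,u-75:u+75],(600,440),interpolation=cv2.INTER_CUBIC))
```

```text
[-24.2  -7.3  15.1] [541.4 -25.9  93.2]
```

Request:
{"method": "send_rows", "body": {"rows": [{"hand": 0,"x": 2,"y": 0.9,"z": 0,"roll": 0},{"hand": 0,"x": 0,"y": 0,"z": 0,"roll": 0},{"hand": 0,"x": 0,"y": 0,"z": 0,"roll": 0}]}}

```text
time: 15.55
position: [0.5422, -0.0257, 0.0931]
tool_rot: [0.666, -3.042, 0.008]
ft_force: [-28.2, -8.2, 18.7]
grip_width: 0.003
grip_force: 14.9
```

Request:
{"method": "send_rows", "body": {"rows": [{"hand": 0,"x": 2,"y": 0.9,"z": 0,"roll": 0},{"hand": 0,"x": 0,"y": 0,"z": 0,"roll": 0},{"hand": 0,"x": 0,"y": 0,"z": 0,"roll": 0}]}}

```text
time: 15.85
position: [0.5427, -0.0255, 0.093]
tool_rot: [0.665, -3.038, 0.009]
ft_force: [-32.6, -10.2, 24.5]
grip_width: 0.003
grip_force: 17.4
```

The finger stalled at (542.7, -25.5), where the 291° end of travel was predicted to be (542.8, -25.4). I back off, lift and check.

Request:
{"method": "send_rows", "body": {"rows": [{"hand": 0,"x": -10,"y": -4,"z": 0,"roll": 0},{"hand": 0,"x": -15,"y": -6,"z": 0,"roll": 0},{"hand": 0,"x": -20,"y": -8,"z": 0,"roll": 0},{"hand": 0,"x": 0,"y": 0,"z": 45,"roll": 0},{"hand": 0,"x": 0,"y": 0,"z": 45,"roll": 0},{"hand": 0,"x": 0,"y": -30,"z": 40,"roll": 0},{"hand": 0,"x": 0,"y": -50,"z": 0,"roll": 0},{"hand": 0,"x": 0,"y": -50,"z": 0,"roll": 0},{"hand": 0,"x": 0,"y": -50,"z": 0,"roll": 0},{"hand": 0,"x": 0,"y": -50,"z": 0,"roll": 0}]}}

```text
time: 16.85
position: [0.5094, -0.2705, 0.2261]
tool_rot: [-0.675, 3.067, -0.004]
ft_force: [1.1, 1.1, 1.6]
grip_width: 0.004
grip_force: 0.0
```

Run:
```python
from h import *
np.set_printoptions(precision=1,suppress=True)
s=get_state(); print(s["time"],s["ft_force"],s["position"]*1000)
im=get_image("top");a=cv2.imread("pics/top0.png")
cv2.imwrite("pics/t9.png",cv2.resize(im[185:280,215:340],None,fx=6,fy=6,interpolation=cv2.INTER_CUBIC))
d=cv2.absdiff(im,a).max(2)
for n,(x,y,w,h) in dict(spare=(138,243,40,32),tin=(402,235,62,45),awl=(362,178,68,26),purple=(340,210,28,36),green=(264,148,30,34)).items(): print(n,(d[y:y+h,x:x+w]>40).sum())
```

```text
16.85 [1.1 1.1 1.6] [ 509.4 -270.5  226.1]
spare 0
tin 2338
awl 0
purple 48
green 0
```

View pics/t9.png

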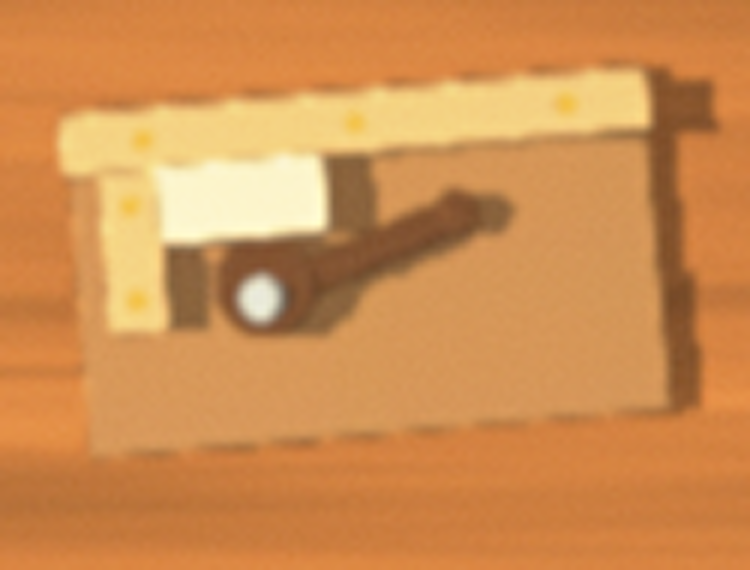

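The final picture shows the block (158-328, 155-245) flush with both fence and stop. The lever points from (261,297) to (462,208), about 290° in jig axes, which is full grip. The arm is clear; it is what hides the tin in this view.

```bash
python3 -c "
from bench import *
print(close_job())"
```

```text
the job is handed in; nothing more can be done
None
```

The bone block is fully home against the end stop and clamped square to the fence, with the cam lever at its end of travel (about 291°); the arm is clear, nothing was picked up, and the job was handed in at about 17 s.

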